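# Clip the showcase key's snap hook onto the key stand

### The job

Put the showcase key away: take the red snap hook out of its wooden rest and clip it onto the brass eye of the key stand, pushing its sprung gate in against the eye's top bar until the bar is inside the hook and the gate has snapped shut behind it. Leave it hanging still from the bar, released, and leave the blue snap hook standing in its own rest.

Things in the scene. Friction and masses are not known exactly. Their poses are not given: they have to be found in the camera images.
- red_hook: Red snap hook, 0.18 kg, upright: a loop of 10 mm bar in its x-z plane, x -31 to 30, z -99 to 14 mm. Origin: seat under the top bow, where the eye bar's centre rests when hung. z up, +x to the gate side. Spine's inner face x = -21. Bow's nose ends at x = 25, z = -20; the gate closes the side below it. A rigid brass tag 30 (x) by 10 (y) mm hangs below to z = -140; it stands in the rest.
- red_grip (a point): Grip point on the red hook's tab, 38 mm above the hook's origin, same axes. The tab is 26 mm (x) by 12 mm (y), from 24 mm below to 16 mm above this point; grip it across x, from above. The rest is a fixed wooden block 74 x 54 x 40 mm with a slot 33 x 12 mm, 34 mm deep, that holds the tag: lift 40 mm straight up to clear it.
- red_gate (a joint): Gate angle, rad: 0 shut, grows inward, stop 0.75; a spring shuts it. 8 mm steel rod at hook x = 25 mm, hinge at z = -80, tip z = -20. To hook: eye bar square to the hook's plane, 33 mm (25 to 40) below the hook's origin; push the hook along its +x (1 to 3 N) till the bar is at x = 0, then lower the hook 33 mm: the bar slips past the tip into the bow and the gate shuts.
- key_stand: Fixed brass eye of 8 mm round bar, upright on a dark wooden base 70 (x) by 130 (y) by 12 mm. Origin: centre of the eye's top bar at mid length, 165 mm above the counter; z up, y along the bar, x square to the eye. Bar straight from y = -35 to 35 mm, legs at y = -45 and 45 mm; open below the bar for 149 mm. The hook can be pushed on from either side.
- blue_hook: Bystander: a snap hook like the red one, but blue, upright in its own identical wooden rest. Same origin and axes. To be left in its rest.

How it is judged:
On the way:
1. the red hook's gate is pressed open (over 0.15 rad) by the eye of the key stand (value of joint red_gate above 0.15 rad and contact force between red_hook and key_stand above 0.2 N), for 0.05 s.
At the end, for the whole second after the job is handed in: The red hook hangs on the eye's bar: seat within 12 mm across, 10 mm in height and 40 mm along the bar of its middle, within 20 degrees of upright, gate shut (under 0.08 rad), at rest (under 0.05 m/s); the blue hook still stands in its rest (moved under 20 mm, upright within 11 degrees) (x of red_hook in the frame of key_stand between -0.012 and 0.012 m and y of red_hook in the frame of key_stand between -0.04 and 0.04 m and z of red_hook in the frame of key_stand between -0.01 and 0.01 m and angle between red_hook's own z axis and vertical below 0.35 rad and value of joint red_gate below 0.08 rad and linear speed of red_hook below 0.05 m/s and distance of blue_hook from where it was at the start of the episode below 0.02 m and angle between blue_hook's own z axis and vertical below 0.2 rad); the robot touches nothing.
It fails at once if the blue hook is moved more than 30 mm (distance of blue_hook from where it was at the start of the episode above 0.03 m).
It also fails if it takes over 48 s, if anything falls off the work surface, if the arm or the gripper's body presses on something with over 40 N, if the wrist force passes 120 N, or if a joint passes its speed limit or range.

### The arm

A 6-joint arm with a two-finger parallel gripper is mounted at the origin on a cart in front of the work surface, level with it; the furniture and walls round the work are solid. World frame = base frame: x ahead of the robot, y to its left, z up, the work surface at z = 0. Lengths are in m, angles in rad, forces in N, time in s.
With the tool pointing down it reaches from about 0.325 to 0.9 m from the base axis. Payload 3.5 kg.
Tool frame: the origin (TCP) lies midway between the tips of the shut fingers; the grasp point (between the pads) lies 19 mm behind it; z points along the fingers, y is the line along which they close (so a half turn about z gives the same grasp; the last joint's range is limited). The gripper opens to 85 mm and grips with 20 to 120 N. Pads are 22 mm wide; open, the fingers measure 114 mm over their backs; the gripper's body (76 mm by 85 mm) begins 54 mm behind the grasp point. The pads swing forward as they close: fully open they stand 13 mm farther back than shut.
Start: joints at [1.177, 0.276, -0.026, 1.268, 0, 1.467], TCP at [0.179, 0.599, 0.231] pointing down, gripper open.
Joint ranges: [-3.12, 3.12], [-0.85, 1.88], [-1.08, 1.24], [-1.95, 2.15], [-1.57, 1.53], [-3.14, 3.14]. Speed limits (rad/s): [2.57, 2.57, 3.14, 3.14, 3.14, 3.14].

### API

Orientations are given as a 3x3 rotation matrix whose columns are the frame's x, y, z axes.
In Python, from workcell import bot gives the robot as it stands. The module is installed in compiled form; this text tells all that it offers. Calls block until the motion is done:
- bot.reach(position, orientation): joint-space move of the TCP to a pose.
- bot.line_to(position, rot=None, velocity=0.15, max_force=None): straight line of the TCP; rot=None keeps the orientation; velocity is the mean speed in m/s. With max_force (N) it stops when the force on the tool has changed by that much, and returns True; else False.
- bot.set_joints(angles): joint-space move.
- bot.gripper_to(opening, effort=None): finger opening in m; effort is the grip in N (None keeps the last); returns when the fingers have stopped.
- bot.pause(seconds).
- bot.ik(position, orientation): joint angles nearest the present ones, or None.
- bot.grab_frame(name): name is "scene" or "top"; returns a dict with "pixels" (384x512x3 uint8, red, green, blue), "vfov" (degrees; the focal length in pixels is half the picture's height over the tangent of half this angle, whatever the lens; pixels are square), "cx", "cy" (the principal point, pixels), "rvec" (rotation vector, rad) and "tvec" (3), from world to camera coordinates, as OpenCV has them. Camera axes: x right, y down, z forward; pixel columns grow to the right and rows downward; lengths in m; the calibration is good to about 2 mm. A picture is of the moment at which its call begins. There is no depth.
A pose or a line that the arm cannot do raises bot.IKError and nothing moves.
- bot.close_job(): hands the job in; it is judged then, once.
Readings, each from a call of its own:
- bot.get_t(): time.
- bot.get_joint_positions(): joint angles.
- bot.get_dq(): joint speeds.
- bot.get_tau(): joint torques, N m.
- bot.get_tool_pos(): TCP position.
- bot.get_eef_rot(): TCP orientation.
- bot.get_force(): force on the tool from outside, world axes, zero at the start.
- bot.get_ft_torque(): the same for the moment, N m.
- bot.get_opening(): finger opening in m.
- bot.get_grip_force(): force on a finger pad.
Only numpy, scipy, OpenCV 4.12 (cv2) and the standard library are available. Lean on these libraries where they do the work, as an engineer would, in place of code of your own. Each camera call takes 0.05 s, during which the arm holds its last target. There are 200 camera calls.

## Working session

There is one attempt and no reset: what is moved stays moved. The work goes in short steps, each a Python script; the robot and the scene stay as the last script left them, time stands still between calls to the robot, and variables do not carry over. Pictures are saved under pics/ and viewed, at most 10 in all, crops included, and the job is handed in when it is done.

```bash
mkdir -p pics; python3 - <<'E'
from workcell import bot
import cv2,pickle
for n in("scene","top"):
    f=bot.grab_frame(n); pickle.dump(f,open(n+".pkl","wb"))
    cv2.imwrite(f"pics/{n}0.png",f["pixels"][:,:,::-1]); print({k:v for k,v in f.items() if k!="pixels"})
E
```

```text
{'vfov': 55.41755825302466, 'cx': 259.9018440936157, 'cy': 196.73867489607937, 'rvec': array([ 2.10567243, -0.81384481,  0.41110828]), 'tvec': array([-0.36446505,  0.3376111 ,  0.70126961])}
{'vfov': 42.20191579060817, 'cx': 251.99701024074588, 'cy': 189.74973984653192, 'rvec': array([ 2.14614035, -2.1884721 ,  0.07816744]), 'tvec': array([0.03205219, 0.50824586, 1.55898035])}
```

View pics/scene0.png

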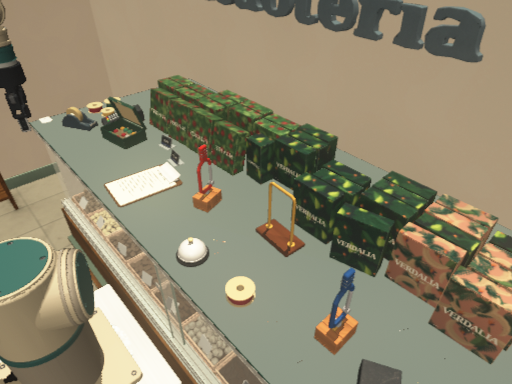

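View pics/top0.png

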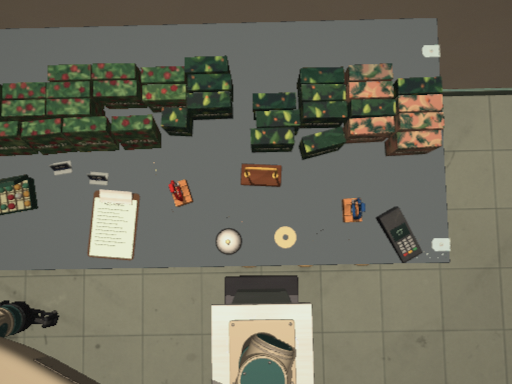

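The scene view shows the red hook (tab about 203,150; rest 207,198), the eye (bar 269,183 to 295,197) and the blue hook (348,272). In the top view they are at (180,192), (261,170) and (355,209). Next I enlarge these areas to measure.

```bash
python3 - <<'E'
import cv2,pickle,numpy as np
t=pickle.load(open("top.pkl","rb"))["pixels"];s=pickle.load(open("scene.pkl","rb"))["pixels"]
def c(im,x,y,w,h,k): return cv2.resize(im[y:y+h,x:x+w],None,fx=k,fy=k,interpolation=cv2.INTER_CUBIC)
a=c(t,155,165,50,50,6);b=c(t,236,150,50,50,6)
d=c(s,180,138,50,75,4);e=c(s,250,175,60,85,3.5)
o=np.zeros((600,800,3),np.uint8)
def put(i,x,y):
    h=min(i.shape[0],600-y);w=min(i.shape[1],800-x);o[y:y+h,x:x+w]=i[:h,:w]
put(a,0,0);put(b,0,300);put(d,310,0);put(c(s,250,175,60,85,3.5),520,0);put(c(t,335,190,40,40,6),310,310)
cv2.imwrite("pics/crops.png",o[:,:,::-1])
E
```

```text
(no output)
```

View pics/crops.png

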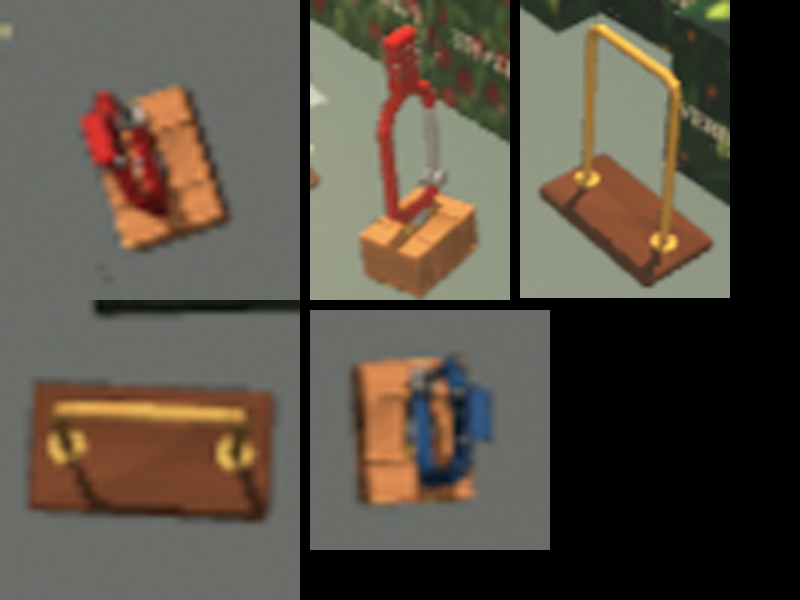

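```bash
cat > h.py <<'E'
import numpy as np,cv2,pickle
from scipy.optimize import least_squares
def proj(f,P):
    F=192/np.tan(np.radians(f["vfov"]/2))
    K=np.array([[F,0,f["cx"]],[0,F,f["cy"]],[0,0,1]])
    return cv2.projectPoints(np.atleast_2d(np.array(P,float)),f["rvec"],f["tvec"],K,None)[0][:,0]
def place(p,L):
    c,s=np.cos(p[2]),np.sin(p[2]);L=np.array(L,float)
    return L@np.array([[c,s,0],[-s,c,0],[0,0,1]])+[p[0],p[1],0]
def fit(obs,p0):
    fun=lambda p:np.concatenate([(proj(f,place(p,L))-U).ravel() for f,L,U in obs])
    return least_squares(fun,p0,loss="soft_l1"),fun
E
python3 - <<'E'
from h import *
t=pickle.load(open("top.pkl","rb"));s=pickle.load(open("scene.pkl","rb"))
px=lambda U,off,k,o:(np.array(U,float)-off)/k-0.5+0.5/k+o
X,Y=.037,.027
# hook frame in rest: +x toward gate, height z world
obsR=[(t,[[X,-Y,0],[-X,-Y,0],[-X,Y,.04]],px([[180,85],[228,218],[122,250]],[0,0],6,[155,165])),
 (s,[[-X,Y,.04],[-X,-Y,.04],[X,-Y,.04],[-X,Y,0],[-X,-Y,0],[X,-Y,0]],px([[360,235],[422,253],[476,205],[366,278],[420,297],[474,243]],[310,0],4,[180,138])),
]
tabs=(s,[[0,0,.2]],px([[401,31]],[310,0],4,[180,138]))
obsS=[(t,[[0,.045,.165],[0,-.045,.165],[.035,.065,.012],[.035,-.065,.012]],px([[56,410],[243,414],[35,381],[272,393]],[0,300],6,[236,150])),
 (s,[[0,.041,.165],[0,-.041,.165],[0,.045,.012],[0,-.045,.012],[-.035,.065,.012],[-.035,-.065,.0]],px([[595,30],[674,84],[587,178],[663,242],[541,190],[648,286]],[520,0],3.5,[250,175]))]
for n,o,p0 in(("rest",obsR,[.5,.25,.3]),("stand",obsS,[.55,0,0])):
    r,fun=fit(o,p0);print(n,r.x,np.round(fun(r.x).reshape(-1,2),1).tolist())
    if n=="rest":
        print("tab pred-obs",proj(s,place(r.x,tabs[1]))-tabs[2]); R=r.x
    else: S=r.x
# overlay
def seg(f,im,k,off,p,L,c,cl=True):
    u=((proj(f,place(p,L))-off+.5)*k-.5)
    cv2.polylines(im,[np.round(u).astype(np.int32)],cl,c,1)
def crop(f,x,y,w,h,k):return cv2.resize(f["pixels"][y:y+h,x:x+w],None,fx=k,fy=k,interpolation=cv2.INTER_CUBIC)
o=np.zeros((600,800,3),np.uint8)
for f,x,y,w,h,k,ox,oy,which in((t,155,165,50,50,6,0,0,0),(t,236,150,50,50,6,0,300,1),(s,175,135,60,80,5,300,0,0),(s,250,175,60,85,4,600-40,400-400,1)):
    im=crop(f,x,y,w,h,k);off=[x,y]
    if which==0:
        for z in(0,.04):seg(f,im,k,off,R,[[X,Y,z],[X,-Y,z],[-X,-Y,z],[-X,Y,z]],(0,255,255))
        for yy in(-.006,.006):seg(f,im,k,off,R,[[.013,yy,.16],[.013,yy,.2],[-.013,yy,.2],[-.013,yy,.16]],(255,255,255))
        seg(f,im,k,off,R,[[.025,0,.126],[.025,0,.066],[-.026,0,.066],[-.026,0,.14]],(0,0,255),False)
    else:
        seg(f,im,k,off,S,[[0,.045,.012],[0,.045,.165],[0,-.045,.165],[0,-.045,.012]],(0,0,255),False)
        seg(f,im,k,off,S,[[.035,.065,.012],[-.035,.065,.012],[-.035,-.065,.012],[.035,-.065,.012]],(0,255,255))
    hh=min(im.shape[0],600-oy);ww=min(im.shape[1],800-ox);o[oy:oy+hh,ox:ox+ww]=im[:hh,:ww]
cv2.imwrite("pics/ov.png",o[:,:,::-1])
E
```

```text
rest [0.50600253 0.25178292 0.35520017] [[0.3, 0.3], [0.4, -0.7], [0.3, -0.6], [-0.6, -0.2], [-0.8, 0.5], [-0.7, -0.8], [-0.7, -0.5], [0.8, 0.1], [0.6, 0.1]]
tab pred-obs [[-0.95551266 -0.22770831]]
stand [ 0.5588527  -0.00731551 -0.05102636] [[0.5, -0.4], [0.3, -0.1], [-0.3, -0.2], [0.6, -1.0], [-0.2, -1.0], [-0.2, -1.0], [-0.2, 1.0], [0.3, 0.5], [-1.4, -0.9], [-0.3, 1.7]]
```

View pics/ov.png

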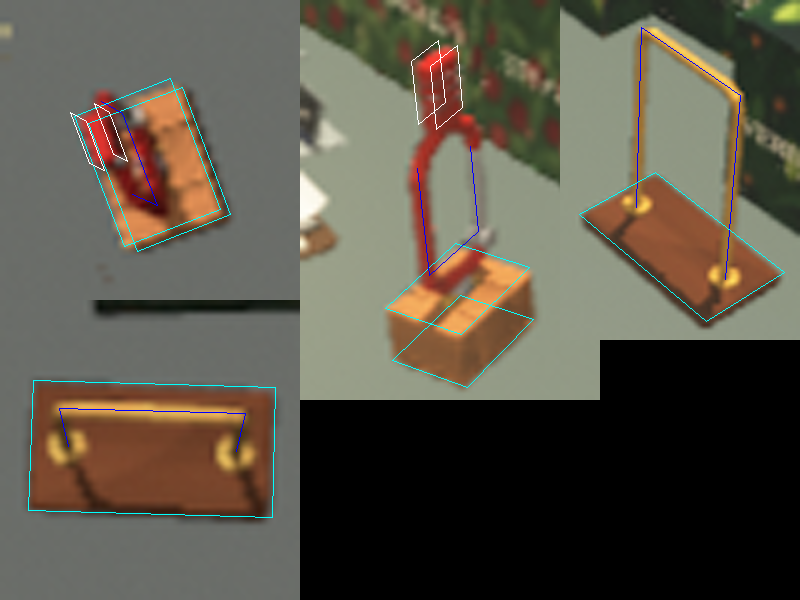

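Both fits reproject within about 1 px (about 3 mm): the rest is at (0.506, 0.252) with yaw 0.355 and the stand at (0.559, -0.007) with yaw -0.051, and the sizes agree with those given. Next I grasp the tab and lift.

```bash
cat >> h.py <<'E'
R=[.506,.2518,.3552];S=[.5589,-.0073,-.051]
def rot(yaw,sg):
    y=sg*np.array([np.cos(yaw),np.sin(yaw),0]);z=np.array([0,0,-1.]);return np.c_[np.cross(y,z),y,z]
E
python3 - <<'E'
from h import *; from workcell import bot
for sg in(1,-1):
    for p,y in((R,R[2]),(S,S[2])):
        q=bot.ik([p[0],p[1],.25],rot(y,sg)); print(sg,None if q is None else np.round(q,2))
sg=min((1,-1),key=lambda k:max(abs(bot.ik([p[0],p[1],.25],rot(p[2],k))[5]) for p in(R,S)))
print("use",sg);open("sg","w").write(str(sg))
M=rot(R[2],sg)
bot.reach([R[0],R[1],.28],M);bot.gripper_to(.06)
print("down",bot.line_to([R[0],R[1],.166],velocity=.1,max_force=6),bot.get_tool_pos())
f0=bot.get_force();bot.gripper_to(.0,80)
print(bot.get_opening(),bot.get_grip_force(),bot.get_force()-f0)
print(bot.line_to([R[0],R[1],.222],velocity=.08),bot.get_force()-f0,bot.get_opening(),bot.get_t())
f=bot.grab_frame("scene");g=bot.grab_frame("top");pickle.dump((f,g),open("lift.pkl","wb"))
a=cv2.resize(f["pixels"][100:230,150:270],None,fx=4,fy=4);cv2.imwrite("pics/lift.png",a[:,:,::-1])
E
```

```text
1 [ 0.35  0.16 -0.13  1.28  0.    1.56]
1 [-0.13  0.15 -0.14  1.28  0.    1.49]
-1 [ 0.35  0.16 -0.13  1.28  0.   -1.58]
-1 [-0.13  0.15 -0.14  1.28  0.   -1.65]
use 1
down False [0.50666008 0.25205316 0.16683427]
0.024660911389231994 78.74737021978945 [-5.73545825e-01  5.11125773e-03  5.27179145e+00]
False [-0.64062936  0.35959316 -0.73501278] 0.02451182139448192 4.775
```

View pics/lift.png

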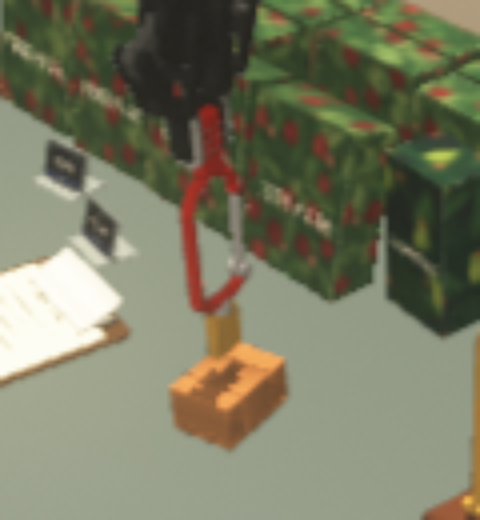

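The picture shows the red hook held upright (tab 210,115; tag bottom 222,350), clear of the rest. Next I move in front of the eye, make a guarded contact with the gate, and push.

```bash
python3 - <<'E'
from h import *; from workcell import bot
M=rot(S[2],1)
T=lambda x,z:place(S,[[x,0,z]])[0]
z=.165+.033+.0206
bot.line_to(T(-.075,z+.004),M,velocity=.12);bot.line_to(T(-.06,z),M,velocity=.05);bot.pause(.5)
f0=bot.get_force()
hit=bot.line_to(T(-.012,z),M,velocity=.015,max_force=.8)
p=bot.get_tool_pos();c=np.cos(S[2]);s=np.sin(S[2])
print(hit,p,"stand x",(p[0]-S[0])*c+(p[1]-S[1])*s,bot.get_force()-f0,bot.get_t())
f=bot.grab_frame("scene");a=cv2.resize(f["pixels"][110:260,220:340],None,fx=4,fy=4);cv2.imwrite("pics/push.png",a[:,:,::-1])
E
```

```text
True [ 0.52827347 -0.0057203   0.21755706] stand x -0.03066724206705696 [-1.2568902   0.3638675   1.47296744] 10.0417
```

View pics/push.png

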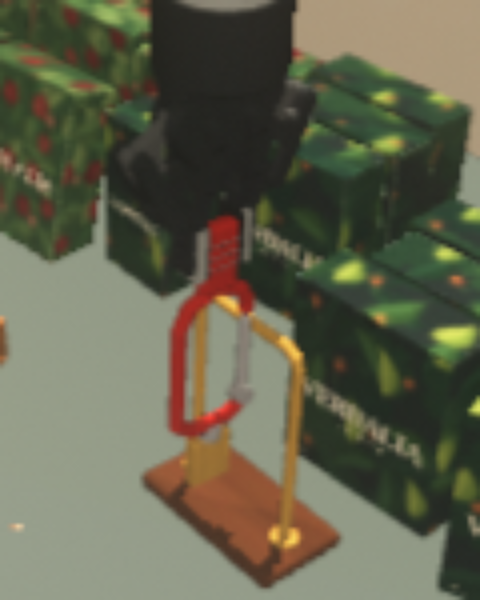

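The gate (245,315 to 243,395) touches the bar at stand x = -30.7 mm, where -33 was expected, and the picture puts the bar about 33 mm below the seat. Next I push through and lower.

```bash
python3 - <<'E'
from h import *; from workcell import bot
M=rot(S[2],1)
T=lambda x,z:place(S,[[x,0,z]])[0]
z=.165+.033+.0206; xe=.002
f0=bot.get_force()
print("push",bot.line_to(T(xe,z),M,velocity=.03,max_force=9),bot.get_tool_pos(),bot.get_force()-f0)
bot.pause(.2)
c,s=np.cos(S[2]),np.sin(S[2]);p=bot.get_tool_pos();x=(p[0]-S[0])*c+(p[1]-S[1])*s;print("x",x)
if x>-.003:
    print("lower",bot.line_to(T(xe,z-.029),M,velocity=.03,max_force=9),bot.get_tool_pos(),bot.get_force()-f0)
    bot.pause(.3)
    print("seat",bot.line_to(T(xe,z-.040),M,velocity=.015,max_force=2.5),bot.get_tool_pos(),bot.get_force()-f0)
print(bot.get_t())
f=bot.grab_frame("scene");a=cv2.resize(f["pixels"][110:260,220:340],None,fx=4,fy=4);cv2.imwrite("pics/low.png",a[:,:,::-1])
E
```

```text
push False [ 0.56075158 -0.00735604  0.21843254] [-2.0938474   1.08707249 -0.00362538]
x 0.0019159400129831689
lower False [ 0.56113725 -0.00744309  0.18987034] [0.05445351 1.00897153 0.11225759]
seat True [ 0.5611344  -0.0074384   0.18591283] [0.26982126 1.06225758 5.94347704]
13.375
```

View pics/low.png

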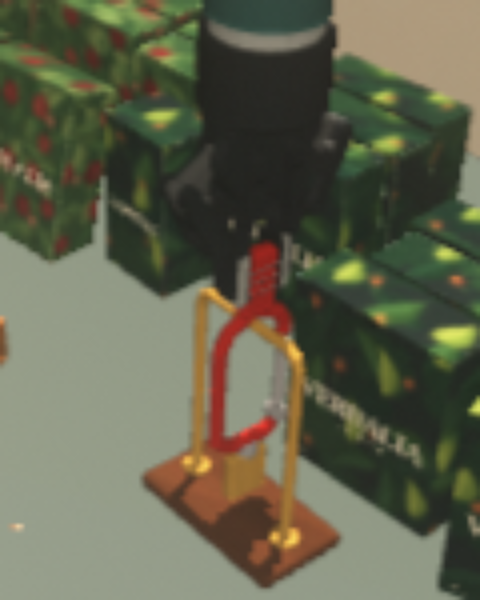

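The bar runs through the bow (265,320), the gate is shut, and the hook seated at z = 165 mm. Now I release and retreat.

```bash
python3 - <<'E'
from h import *; from workcell import bot
p=bot.get_tool_pos()
bot.line_to(p+[0,0,.0008],velocity=.01)
bot.gripper_to(.03,20);bot.pause(.3);bot.gripper_to(.06)
print(bot.get_opening(),bot.get_force())
bot.line_to(p+[0,0,.10],velocity=.06);bot.pause(3);print(bot.get_t())
f=bot.grab_frame("scene");a=cv2.resize(f["pixels"][110:260,220:380],None,fx=4,fy=4);cv2.imwrite("pics/rel.png",a[:,:,::-1])
bot.pause(1);g=bot.grab_frame("scene");print(cv2.absdiff(f["pixels"],g["pixels"])[150:260,240:310].max())
E
```

```text
0.059620768424879206 [-0.1786019   0.06207319 -0.31315753]
19.5417
3
```

View pics/rel.png

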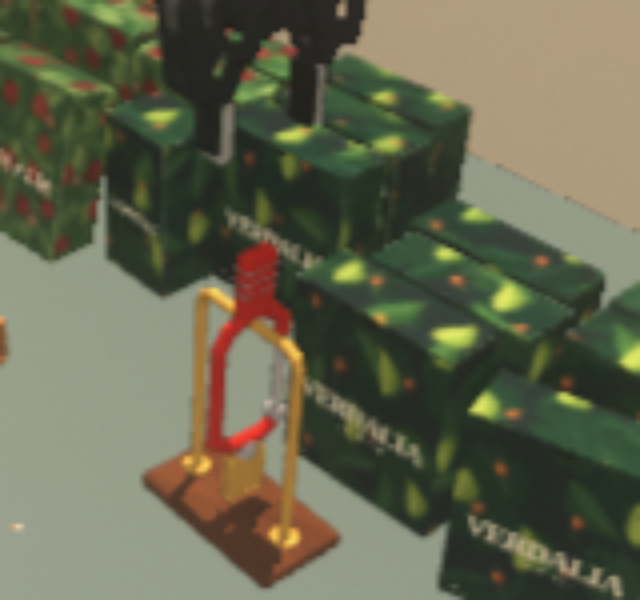

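The hook hangs upright and still on the bar (bow 262,315), its gate is shut, and the gripper is clear above it.

```bash
python3 -c "
from workcell import bot
print(bot.close_job())"
```

```text
the job is handed in; nothing more can be done
None
```

The red hook is clipped on the eye's bar with its gate shut, released and hanging still; I never went near the blue hook, and the job was handed in at about 21 s of the 48 s allowed (no verdict was returned).

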